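# Snap the soap box lid shut all round

## Robot

A 6-joint arm with a two-finger parallel gripper is mounted at the origin on the work surface. World frame = base frame: x ahead of the robot, y to its left, z up, the work surface at z = 0. Lengths are in mm, angles in rad, forces in N, time in s.
With the tool pointing down it reaches from about 300 to 850 mm from the base axis. Payload 4.2 kg.
Tool frame: the origin (TCP) lies midway between the tips of the shut fingers; the grasp point (between the pads) lies 19 mm behind it; z points along the fingers, y is the line along which they close (so a half turn about z gives the same grasp; the last joint's range is limited). The gripper opens to 91 mm and grips with 3 to 60 N. Pads are 32 mm wide; open, the fingers measure 118 mm over their backs; the gripper's body (76 mm by 178 mm) begins 60 mm behind the grasp point.
Start: joints at [-1.209, 0.32, 1.565, -0, 1.257, -0.02], TCP at [214.244, -533.613, 213.976] pointing down, gripper open.
Joint ranges: [-3.11, 3.11], [-0.84, 2.01], [0.21, 2.61], [-1.34, 4.49], [0.05, 2.63], [-2.56, 2.56]. Speed limits (rad/s): [2.57, 2.57, 3.14, 3.14, 3.14, 3.14].

## Interface

Orientations are given as a 3x3 rotation matrix whose columns are the frame's x, y, z axes.
In Python, from rig import observe, cams, job gives the robot as it stands.
- The arm moves only by the tool arm_command, never from a script. Its argument "plan" is a list of rows, each an object of numbers: "dx", "dy", "dz": the shift along the tool's x, y, z in m; "rx", "ry", "rz": the turn, a rotation vector about the tool's x, y, z in rad; "grip": the finger opening in m, from 0 to 0.0912. In form: [{"dx": .., "dy": .., "dz": .., "rx": .., "ry": .., "rz": .., "grip": ..}, ...]. A call has 1 to 12 rows; each row is the pose to reach, as a shift and turn from the pose commanded when the call began, along the tool's axes at that moment; what a row does not reach only later rows make up. A row lasts 1/12 s, in which the tool goes at most 41.7 mm and 7.16 degrees, less where a joint would pass 70% of its speed; a pose out of reach is approached as far as the arm can. A call with a gripper value outside its range is refused whole. The fingers move at their own pace and stop on an object; "grip_force" is the grip in N (left out, the last holds). Time passes only in rows, so rows that repeat a pose let the fingers close. It gives the time, the measured TCP pose, the force, the opening and the grip force at its end, in the units of the state.
- observe(): the state, without advancing time (a new reading comes with each control period).
- cams.snapshot(name): name is "side" or "top"; returns a dict with "color" (420x560x3 uint8, blue, green, red), "depth" (420x560 float32, mm along the optical axis (not along the pixel's ray), 0 where there is no reading), "mtx" (3x3 intrinsics, pixels), "pose" (4x4, takes a point from camera to world coordinates). Camera axes: x right, y up, looking along -z (the intrinsics and any distortion apply to the point x, -y, -z); pixel columns grow to the right and rows downward; lengths in mm; the calibration is good to about 2 mm. A picture is of the moment at which its call begins.
- job.close_job(): hands the job in; it is judged then, once.
The state is a dict: "time_s": time; "joint_positions": joint angles; "joint_vel": joint speeds; "effort": joint torques, N m; "position": TCP position; "tool_rot": TCP orientation; "force": force on the tool from outside, world axes, zero at the start; "torque": the same for the moment, N m; "opening": finger opening in mm; "grip_force": force on a finger pad.
Only numpy, scipy, OpenCV 4.12 (cv2) and the standard library are available. Lean on these libraries where they do the work, as an engineer would, in place of code of your own. Each camera call takes 0.05 s, during which the arm holds its last target. There are 200 camera calls.

## Task

The lid of the grey soap box on the shelf has only been laid on: its four corners still stand up. With a fingertip, press the lid down from above, corner by corner, until all four have clicked shut. Only press: do not pick up the box or shove it out of its place, and leave the cup, jar, mirror and comb alone.

Things in the scene. Friction and masses are not known exactly. Their poses are not given: they have to be found in the camera images.
- soap_box: the grey soap box, loose on the shelf, about 0.35 kg with its soap: 114 x 78 mm, 42 mm high (foot 108 x 72 mm), under a paler grey press-on lid 126 x 90 mm with rounded corners, whose flat top is 46 mm above the underside when shut. Origin at the centre of its underside, z up, x along the long side, y along the short side
- box_center (a point): middle of the soap box, 23 mm above its underside, same axes. The middle of the lid (the diamond between the middles of its four sides) already sits down; each corner of the lid beyond that diamond is sprung up, its tip about 8 mm too high, so that the white lip of the box shows beneath it
- shelf: the rusting metal bracket shelf, fixed to a low wall: plate 200 mm deep (its x, away from the robot) by 700 mm wide (its y); origin at the middle of its top surface, z up. The wall behind it begins 100 mm from the origin along +x and stands 38 mm above the plate; a side wall of that height begins 420 mm along +y
- cup: bystander: yellow plastic cup, 72 mm wide, 88 mm high; origin at the centre of its underside
- jar: bystander: glass jar with a red screw-top lid, 62 mm wide, 85 mm high; origin at the centre of its underside
- mirror: bystander: round steel mirror lying flat, 98 mm wide, 7 mm thick; origin at the centre of its underside
- comb: bystander: black comb lying flat, 150 x 32 x 5 mm, long side along its x; origin at the centre of its underside
- mark_a (a point): the small round press mark on top of the lid corner at the box's +x +y side, 52 mm along x and 34 mm along y from the box's middle; it rides with the corner: about 51 mm above the box's underside while sprung up, 46 mm once shut
- mark_b (a point): the small round press mark on top of the lid corner at the box's -x +y side, 52 mm along x and 34 mm along y from the box's middle; it rides with the corner: about 51 mm above the box's underside while sprung up, 46 mm once shut
- mark_c (a point): the small round press mark on top of the lid corner at the box's -x -y side, 52 mm along x and 34 mm along y from the box's middle; it rides with the corner: about 51 mm above the box's underside while sprung up, 46 mm once shut
- mark_d (a point): the small round press mark on top of the lid corner at the box's +x -y side, 52 mm along x and 34 mm along y from the box's middle; it rides with the corner: about 51 mm above the box's underside while sprung up, 46 mm once shut
- corner_a (a joint): the lid corner at the box's +x +y side: 0 sprung up, 0.24 rad snapped shut and flush. It resists with up to about 10 N at its mark, gives way after about 2 mm and then snaps down the rest by itself and stays (it springs back if let go sooner); 15 N of downward push at the mark is ample
- corner_b (a joint): the lid corner at the box's -x +y side: 0 sprung up, 0.24 rad snapped shut and flush. It resists with up to about 10 N at its mark, gives way after about 2 mm and then snaps down the rest by itself and stays (it springs back if let go sooner); 15 N of downward push at the mark is ample
- corner_c (a joint): the lid corner at the box's -x -y side: 0 sprung up, 0.24 rad snapped shut and flush. It resists with up to about 10 N at its mark, gives way after about 2 mm and then snaps down the rest by itself and stays (it springs back if let go sooner); 15 N of downward push at the mark is ample
- corner_d (a joint): the lid corner at the box's +x -y side: 0 sprung up, 0.24 rad snapped shut and flush. It resists with up to about 10 N at its mark, gives way after about 2 mm and then snaps down the rest by itself and stays (it springs back if let go sooner); 15 N of downward push at the mark is ample

How it is judged (in metres and radians):
At the end, for the whole second after the job is handed in: All four corners of the lid are snapped shut (each joint above 0.20 rad of 0.24), the soap box stands upright and at rest on the shelf within 30 mm of where it stood, and cup, jar, mirror and comb stand or lie within 20 mm of where they were (value of joint each of corner_a, corner_b, corner_c, corner_d above 0.2 rad and distance of box_center from where it was at the start of the episode below 0.03 m and z of box_center in the frame of shelf between 0.018 and 0.028 m and angle between soap_box's own z axis and vertical below 0.08 rad and linear speed of soap_box below 0.02 m/s and distance of each of cup, jar, mirror, comb from where it was at the start of the episode below 0.02 m and angle between each of cup, jar, mirror, comb's own z axis and vertical below 0.2 rad); the robot touches nothing.
It fails at once if the soap box is lifted or tipped off the shelf (more than 12 mm up, or tilted more than 0.25 rad) (z of box_center in the frame of shelf above 0.035 m or angle between soap_box's own z axis and vertical above 0.25 rad).
It fails at once if the soap box is shoved more than 30 mm from its place (distance of box_center from where it was at the start of the episode above 0.03 m).
It fails at once if a bystander (cup, jar, mirror or comb) is moved more than 20 mm or knocked over (distance of any of cup, jar, mirror, comb from where it was at the start of the episode above 0.02 m or angle between any of cup, jar, mirror, comb's own z axis and vertical above 0.4 rad).
It also fails if it takes over 45 s, if anything falls off the work surface, if the arm or the gripper's body presses on something with over 40 N, if the wrist force passes 120 N, or if a joint passes its speed limit or range.

## Working session

There is one attempt and no reset: what is moved stays moved. The work goes in short steps, Python scripts to look and compute and a tool call to move; the robot and the scene stay as the last step left them, time stands still between calls to the robot, and variables do not carry over. Pictures are saved under pics/ and viewed, at most 10 in all, crops included, and the job is handed in when it is done.

Besides the shell and the picture viewer there is one more tool, called after ">>>" as name(argument=value, ...) on one line, values as JSON. arm_command: Moves the arm, as the interface text tells. Its arguments: {"type":"object","properties":{"plan":{"type":"array","items":{"type":"object","properties":{"dx":{"type":"number"},"dy":{"type":"number"},"dz":{"type":"number"},"rx":{"type":"number"},"ry":{"type":"number"},"rz":{"type":"number"},"grip":{"type":"number"}}}},"grip_force":{"type":"number"}},"required":["plan"]}

```bash
mkdir -p pics; python3 - <<'E'
from rig import observe,cams
import cv2,numpy as np
s=observe();print(s['time_s'],s['position'],s['tool_rot'],s['opening'],s['force'])
for n in('top','side'):
    d=cams.snapshot(n);cv2.imwrite(f'pics/{n}0.png',d['color']);np.savez(f'{n}0.npz',**d);print(n,d['mtx'],d['pose'])
E
```

```text
0.0 [ 214.07111589 -533.1303874   213.13538639] [[ 9.27993092e-01  3.72596909e-01 -6.03622969e-04]
 [ 3.72597396e-01 -9.27991713e-01  1.60053953e-03]
 [ 3.61989682e-05 -1.71019797e-03 -9.99998537e-01]] 91.3479477627539 [-0.16971383  0.79968553  0.12200836]
top [[383.11905996   0.         275.05519804]
 [  0.         383.11905996 215.8975434 ]
 [  0.           0.           1.        ]] [[ 1.52813010e-02  9.96344202e-01 -8.40518471e-02  5.20768875e+02]
 [-9.99118778e-01  1.85020556e-02  3.76741401e-02  2.97216187e+01]
 [ 3.90915431e-02  8.34020689e-02  9.95748937e-01  9.89596651e+02]
 [ 0.00000000e+00  0.00000000e+00  0.00000000e+00  1.00000000e+00]]
side [[482.88726694   0.         281.63719139]
 [  0.         482.88726694 213.24112161]
 [  0.           0.           1.        ]] [[-7.48997473e-01  4.11937824e-01 -5.18950879e-01 -5.42507866e+01]
 [-6.62176136e-01 -4.38291521e-01  6.07802029e-01  7.44055286e+02]
 [ 2.29248754e-02  7.98879072e-01  6.01054639e-01  9.12722289e+02]
 [ 0.00000000e+00  0.00000000e+00  0.00000000e+00  1.00000000e+00]]
```

View pics/top0.png

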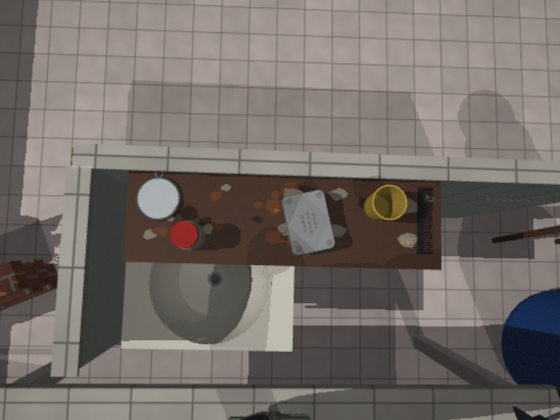

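View pics/side0.png

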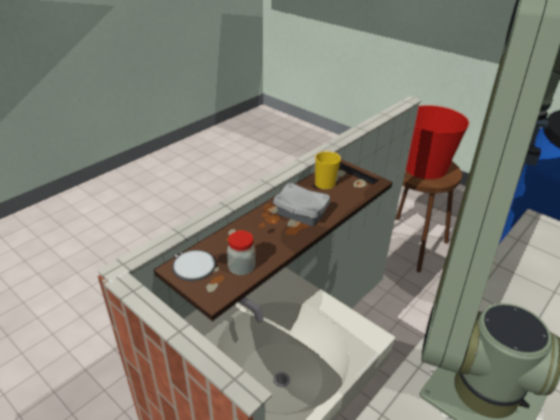

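The top view shows the lid around px (285–335, 190–255), the cup at (386,203), the comb at (425,220), the jar at (185,235) and the mirror at (159,198). The box's long side runs roughly along world x.

```bash
cat > h.py <<'E'
import numpy as np,cv2
def ray(d,uv,z):
    K,P=d['mtx'],d['pose'];p=np.linalg.inv(K)@np.r_[uv,1.];r=P[:3,:3]@(p*[1,-1,-1]);o=P[:3,3]
    return o+r*(z-o[2])/r[2]
def dep(d,u,v):
    D=d['depth'][v-1:v+2,u-1:u+2];z=np.median(D)
    p=np.linalg.inv(d['mtx'])@[u,v,1]*z;return d['pose'][:3,:3]@(p*[1,-1,-1])+d['pose'][:3,3]
E
python3 - <<'E'
from h import *
d=np.load('top0.npz')
for n,u,v in[('shelf',240,200),('shelf',240,250),('shelf',355,250),('shelf',355,185),('lid',308,222),('lid',312,235),('cup',386,203),('jar',183,235),('wall',300,160)]:print(n,dep(d,u,v).round(1))
zs=dep(d,240,240)[2]
c=d['color'];hsv=cv2.cvtColor(c,cv2.COLOR_BGR2HSV)
m=((hsv[...,1]<45)&(hsv[...,2]>100)).astype(np.uint8)*255;roi=np.zeros_like(m);roi[182:262,275:345]=255;m&=roi
m=cv2.morphologyEx(m,cv2.MORPH_OPEN,np.ones((7,7)))
k=max(cv2.findContours(m,0,2)[0],key=cv2.contourArea)
w=np.array([ray(d,p[0],zs+48)[:2] for p in k],np.float32)
print(zs,cv2.minAreaRect(w),cv2.contourArea(k))
x=c[180:264,270:350].copy();x=cv2.resize(x,None,fx=7,fy=7,interpolation=cv2.INTER_CUBIC)
cv2.drawContours(x,[(k-[270,180])*7+3],-1,(0,255,0),1);cv2.imwrite('pics/crop0.png',x)
E
```

```text
shelf [626.1  76.  143.9]
shelf [515.7  73.4 144.8]
shelf [ 519.5 -181.1  143.1]
shelf [ 665.2 -181.1  144.3]
lid [576.7 -70.  190. ]
lid [549.5 -78.5 190.6]
cup [ 625.3 -249.8  148.9]
jar [543.9 181.6 228.9]
wall [710.3 -52.6 182.6]
142.99833213398642 ((577.1622314453125, -69.498291015625), (125.10960388183594, 90.40275573730469), 13.155755043029785) 2214.0
```

View pics/crop0.png

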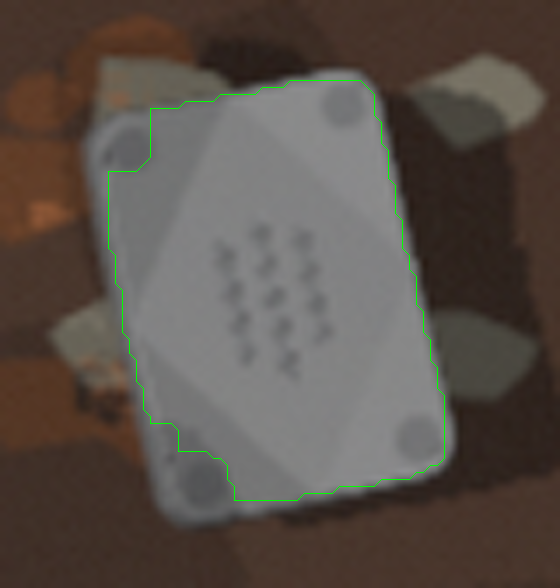

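The crop shows the four marks at crop px (344,104), (131,147), (204,480), (418,437), each clearly on a raised corner.

```bash
python3 - <<'E'
from h import *
from rig import observe
d=np.load('top0.npz');s=observe()
uv=np.array([(131,147),(204,480),(418,437),(344,104)])/7-.43+[270,180]
W=np.array([ray(d,p,144+51) for p in uv]);print(W.round(1))
for i in range(4):print(np.linalg.norm(W[i]-W[(i+1)%4]).round(1))
c=W.mean(0);e=(W[0]+W[3]-W[1]-W[2]);a=np.arctan2(e[1],e[0]);print('centre',c.round(1),'yaw',a)
e=np.array([np.cos(a),np.sin(a)]);f=np.array([-e[1],e[0]])
R=s['tool_rot'];p=s['position']
for n,sx,sy in zip('abcd',(1,-1,-1,1),(1,1,-1,-1)):
    q=np.r_[c[:2]+52*sx*e+34*sy*f,195];print(n,q.round(1),'tool shift',(R.T@(q-p)).round(1))
print('tool x yaw',np.arctan2(R[1,0],R[0,0]))
E
```

```text
[[ 620.5  -27.6  195. ]
 [ 521.7  -50.4  195. ]
 [ 535.4 -114.2  195. ]
 [ 634.8  -91.5  195. ]]
101.5
65.2
102.0
65.5
centre [578.1 -70.9 195. ] yaw 0.2260041564199269
a [621.2 -26.1 195. ] tool shift [ 566.7 -318.9   18.7]
b [519.8 -49.4 195. ] tool shift [ 464.  -335.    18.7]
c [ 535.1 -115.7  195. ] tool shift [ 453.4 -267.8   18.6]
d [636.4 -92.4 195. ] tool shift [ 556.2 -251.7   18.6]
tool x yaw 0.3817776420111171
```

>>> arm_command(plan=[{"dx": 0, "dy": 0, "dz": -0.037, "grip": 0}, {"dx": 0.51, "dy": -0.293, "dz": -0.037, "rz": 0.156, "grip": 0}, {"dx": 0.51, "dy": -0.293, "dz": -0.037, "rz": 0.156, "grip": 0}, {"dx": 0.51, "dy": -0.293, "dz": -0.037, "rz": 0.156, "grip": 0}, {"dx": 0.51, "dy": -0.293, "dz": -0.037, "rz": 0.156, "grip": 0}, {"dx": 0.51, "dy": -0.293, "dz": -0.037, "rz": 0.156, "grip": 0}, {"dx": 0.51, "dy": -0.293, "dz": -0.037, "rz": 0.156, "grip": 0}, {"dx": 0.51, "dy": -0.293, "dz": -0.037, "rz": 0.156, "grip": 0}, {"dx": 0.51, "dy": -0.293, "dz": -0.037, "rz": 0.156, "grip": 0}, {"dx": 0.51, "dy": -0.293, "dz": -0.037, "rz": 0.156, "grip": 0}, {"dx": 0.51, "dy": -0.293, "dz": -0.037, "rz": 0.156, "grip": 0}, {"dx": 0.51, "dy": -0.293, "dz": -0.037, "rz": 0.156, "grip": 0}])

```text
validation failed for argument at $.pl...
```

```bash
cat > w.py <<'E'
from rig import observe
import numpy as np
s=observe();R=s['tool_rot'];p=s['position'];e=np.array([np.cos(.226),np.sin(.226),0]);f=np.array([-e[1],e[0],0]);c=np.array([578.1,-70.9,220])
print(s['time_s'],p.round(1),'F',s['force'].round(1),'open',s['opening'],'yaw',np.arctan2(R[1,0],R[0,0]),'tilt',R[:,2].round(4))
for n,sx,sy in zip('abcd',(1,-1,-1,1),(1,1,-1,-1)):print(n,(R.T@(c+46*sx*e+29*sy*f-p)).round(1))
E
python3 w.py
```

```text
0.1 [ 214.1 -533.2  213.2] F [-0.2 -0.2  0.1] open 91.20949943584196 yaw 0.3817776420111171 tilt [-6.0e-04  1.5e-03 -1.0e+00]
a [ 560.  -314.9   -6.3]
b [ 469.1 -329.2   -6.3]
c [ 460.1 -271.9   -6.4]
d [ 551.  -257.6   -6.4]
```

>>> arm_command(plan=[{"dx": 0.0, "dy": 0.0, "dz": -0.037, "rx": 0.0, "ry": 0.0, "rz": 0.0, "grip": 0.0}, {"dx": 0.03, "dy": -0.02, "dz": -0.037, "rx": 0.0, "ry": 0.0, "rz": 0.05, "grip": 0.0}])

```text
time_s: 0.27
position: [233.6, -509.7, 255.0]
tool_rot: [[0.947, 0.321, 0.002], [0.321, -0.947, -0.011], [-0.002, 0.011, -1.0]]
force: [1.7, -0.7, 1.7]
opening: 80.6
grip_force: 0.0
```

>>> arm_command(plan=[{"dx": 0.466, "dy": -0.297, "dz": 0.0, "rx": 0.0, "ry": 0.0, "rz": 0.106, "grip": 0.0}, {"dx": 0.466, "dy": -0.297, "dz": 0.0, "rx": 0.0, "ry": 0.0, "rz": 0.106, "grip": 0.0}, {"dx": 0.466, "dy": -0.297, "dz": 0.0, "rx": 0.0, "ry": 0.0, "rz": 0.106, "grip": 0.0}, {"dx": 0.466, "dy": -0.297, "dz": 0.0, "rx": 0.0, "ry": 0.0, "rz": 0.106, "grip": 0.0}, {"dx": 0.466, "dy": -0.297, "dz": 0.0, "rx": 0.0, "ry": 0.0, "rz": 0.106, "grip": 0.0}, {"dx": 0.466, "dy": -0.297, "dz": 0.0, "rx": 0.0, "ry": 0.0, "rz": 0.106, "grip": 0.0}, {"dx": 0.466, "dy": -0.297, "dz": 0.0, "rx": 0.0, "ry": 0.0, "rz": 0.106, "grip": 0.0}, {"dx": 0.466, "dy": -0.297, "dz": 0.0, "rx": 0.0, "ry": 0.0, "rz": 0.106, "grip": 0.0}, {"dx": 0.466, "dy": -0.297, "dz": 0.0, "rx": 0.0, "ry": 0.0, "rz": 0.106, "grip": 0.0}, {"dx": 0.466, "dy": -0.297, "dz": 0.0, "rx": 0.0, "ry": 0.0, "rz": 0.106, "grip": 0.0}, {"dx": 0.466, "dy": -0.297, "dz": 0.0, "rx": 0.0, "ry": 0.0, "rz": 0.106, "grip": 0.0}, {"dx": 0.466, "dy": -0.297, "dz": 0.0, "rx": 0.0, "ry": 0.0, "rz": 0.106, "grip": 0.0}])

```text
time_s: 1.27
position: [546.4, -110.5, 250.6]
tool_rot: [[0.975, 0.224, -0.001], [0.224, -0.975, -0.0], [-0.001, -0.0, -1.0]]
force: [0.1, -1.2, -0.2]
opening: 1.6
grip_force: 0.0
```

```bash
python3 w.py
```

```text
1.2667 [ 546.4 -110.5  250.6] F [ 0.1 -1.2 -0.2] open 1.5507637684585216 yaw 0.2260630404927593 tilt [-7.e-04 -1.e-04 -1.e+00]
a [ 85.8 -60.5  30.6]
b [ -6.2 -60.5  30.6]
c [-6.2 -2.5 30.6]
d [85.8 -2.5 30.6]
```

>>> arm_command(plan=[{"dx": -0.006, "dy": -0.0025, "dz": 0.03, "rx": 0.0, "ry": 0.0, "rz": 0.0, "grip": 0.0}, {"dx": -0.006, "dy": -0.0025, "dz": 0.03, "rx": 0.0, "ry": 0.0, "rz": 0.0, "grip": 0.0}, {"dx": -0.006, "dy": -0.0025, "dz": 0.04, "rx": 0.0, "ry": 0.0, "rz": 0.0, "grip": 0.0}, {"dx": -0.006, "dy": -0.0025, "dz": 0.04, "rx": 0.0, "ry": 0.0, "rz": 0.0, "grip": 0.0}, {"dx": -0.006, "dy": -0.0025, "dz": 0.04, "rx": 0.0, "ry": 0.0, "rz": 0.0, "grip": 0.0}])

```text
time_s: 1.68
position: [539.2, -112.4, 211.4]
tool_rot: [[0.975, 0.222, 0.0], [0.222, -0.975, -0.0], [0.0, 0.0, -1.0]]
force: [1.3, -0.8, 0.3]
opening: 0.3
grip_force: 0.0
```

```bash
python3 w.py; python3 - <<'E'
from rig import cams
import cv2
a=cams.snapshot('side')['color'][150:260,230:370]
cv2.imwrite('pics/s1.png',cv2.resize(a,None,fx=5,fy=5,interpolation=2))
E
```

```text
1.6833 [ 539.2 -112.4  211.4] F [ 1.3 -0.8  0.3] open 0.28559975640654817 yaw 0.22413182300717718 tilt [ 4.e-04 -3.e-04 -1.e+00]
a [ 93.1 -60.9  -8.6]
b [  1.1 -60.7  -8.7]
c [ 1.2 -2.7 -8.6]
d [93.2 -2.9 -8.6]
```

View pics/s1.png

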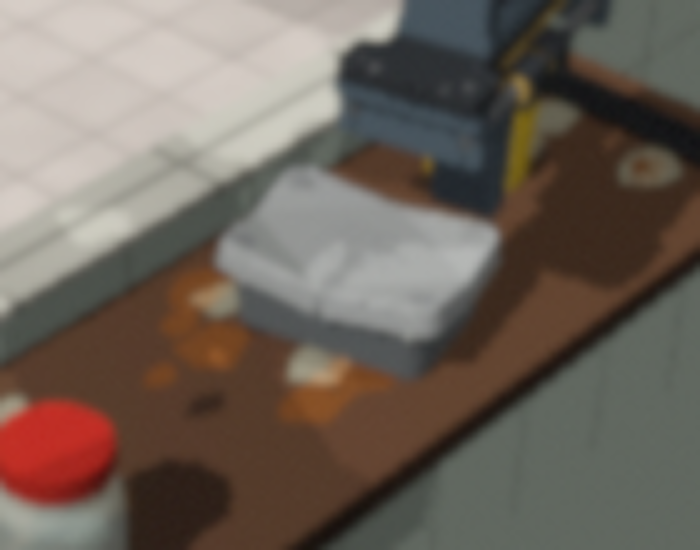

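The tip stands above the near-right corner (c), with the lid corner at about (495,240) just below it, so I press there.

>>> arm_command(plan=[{"dx": 0.001, "dy": -0.002, "dz": 0.006, "rx": 0.0, "ry": 0.0, "rz": 0.0, "grip": 0.0}, {"dx": 0.001, "dy": -0.002, "dz": 0.011, "rx": 0.0, "ry": 0.0, "rz": 0.0, "grip": 0.0}, {"dx": 0.001, "dy": -0.002, "dz": 0.014, "rx": 0.0, "ry": 0.0, "rz": 0.0, "grip": 0.0}, {"dx": 0.001, "dy": -0.002, "dz": 0.0155, "rx": 0.0, "ry": 0.0, "rz": 0.0, "grip": 0.0}, {"dx": 0.001, "dy": -0.002, "dz": 0.017, "rx": 0.0, "ry": 0.0, "rz": 0.0, "grip": 0.0}, {"dx": 0.001, "dy": -0.002, "dz": 0.017, "rx": 0.0, "ry": 0.0, "rz": 0.0, "grip": 0.0}])

```text
time_s: 2.23
position: [539.8, -109.3, 193.9]
tool_rot: [[0.975, 0.224, -0.0], [0.224, -0.975, -0.0], [-0.0, 0.0, -1.0]]
force: [-0.1, -0.4, -0.1]
opening: 0.2
grip_force: 0.0
```

>>> arm_command(plan=[{"dx": 0.0, "dy": 0.0, "dz": 0.001, "rx": 0.0, "ry": 0.0, "rz": 0.0, "grip": 0.0}, {"dx": 0.0, "dy": 0.0, "dz": 0.002, "rx": 0.0, "ry": 0.0, "rz": 0.0, "grip": 0.0}, {"dx": 0.0, "dy": 0.0, "dz": 0.002, "rx": 0.0, "ry": 0.0, "rz": 0.0, "grip": 0.0}])

```text
time_s: 2.48
position: [539.9, -109.0, 191.7]
tool_rot: [[0.975, 0.224, -0.0], [0.224, -0.975, 0.0], [-0.0, -0.0, -1.0]]
force: [-0.8, -0.9, -0.3]
opening: 0.2
grip_force: 0.0
```

>>> arm_command(plan=[{"dx": 0.0, "dy": 0.0, "dz": 0.001, "rx": 0.0, "ry": 0.0, "rz": 0.0, "grip": 0.0}, {"dx": 0.0, "dy": 0.0, "dz": 0.002, "rx": 0.0, "ry": 0.0, "rz": 0.0, "grip": 0.0}, {"dx": 0.0, "dy": 0.0, "dz": 0.002, "rx": 0.0, "ry": 0.0, "rz": 0.0, "grip": 0.0}])

```text
time_s: 2.73
position: [539.9, -109.1, 190.0]
tool_rot: [[0.975, 0.224, 0.0], [0.224, -0.975, -0.0], [0.0, 0.0, -1.0]]
force: [0.3, -0.2, -0.0]
opening: 0.5
grip_force: 0.0
```

```bash
python3 - <<'E'
from rig import cams
import cv2
a=cams.snapshot('side')['color'][160:240,250:360]
cv2.imwrite('pics/s2.png',cv2.resize(a,None,fx=6,fy=6,interpolation=2))
E
```

```text
(no output)
```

View pics/s2.png

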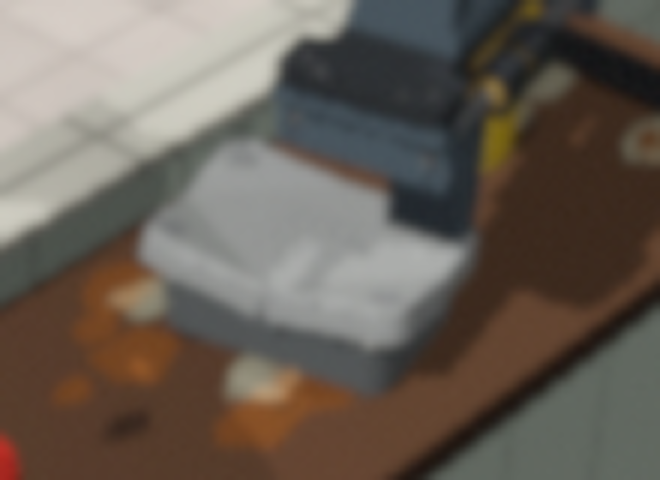

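Corner c, at about (470,240), now looks flush. I'll lift and do the same at b.

>>> arm_command(plan=[{"dx": 0.0, "dy": 0.0, "dz": -0.02, "rx": 0.0, "ry": 0.0, "rz": 0.0, "grip": 0.0}, {"dx": 0.0, "dy": 0.0, "dz": -0.02, "rx": 0.0, "ry": 0.0, "rz": 0.0, "grip": 0.0}, {"dx": 0.0, "dy": -0.035, "dz": -0.02, "rx": 0.0, "ry": 0.0, "rz": 0.0, "grip": 0.0}, {"dx": 0.0, "dy": -0.058, "dz": -0.02, "rx": 0.0, "ry": 0.0, "rz": 0.0, "grip": 0.0}, {"dx": 0.0, "dy": -0.058, "dz": -0.02, "rx": 0.0, "ry": 0.0, "rz": 0.0, "grip": 0.0}, {"dx": 0.0, "dy": -0.058, "dz": -0.014, "rx": 0.0, "ry": 0.0, "rz": 0.0, "grip": 0.0}, {"dx": 0.0, "dy": -0.058, "dz": -0.01, "rx": 0.0, "ry": 0.0, "rz": 0.0, "grip": 0.0}, {"dx": 0.0, "dy": -0.058, "dz": -0.008, "rx": 0.0, "ry": 0.0, "rz": 0.0, "grip": 0.0}, {"dx": 0.0, "dy": -0.058, "dz": -0.0065, "rx": 0.0, "ry": 0.0, "rz": 0.0, "grip": 0.0}, {"dx": 0.0, "dy": -0.058, "dz": -0.006, "rx": 0.0, "ry": 0.0, "rz": 0.0, "grip": 0.0}])

```text
time_s: 3.62
position: [526.7, -53.2, 195.4]
tool_rot: [[0.975, 0.223, -0.001], [0.223, -0.975, 0.0], [-0.001, -0.0, -1.0]]
force: [-1.3, 0.0, 0.4]
opening: 0.6
grip_force: 0.6
```

```bash
python3 w.py
```

```text
3.6167 [526.7 -53.2 195.4] F [-1.3  0.   0.4] open 0.64006341726115 yaw 0.22481096129981779 tilt [-1.2e-03  1.0e-04 -1.0e+00]
a [ 92.1  -0.4 -24.7]
b [  0.1  -0.3 -24.6]
c [  0.2  57.7 -24.6]
d [ 92.2  57.6 -24.7]
```

>>> arm_command(plan=[{"dx": 0.0, "dy": 0.0, "dz": 0.001, "rx": 0.0, "ry": 0.0, "rz": 0.0, "grip": 0.0}, {"dx": 0.0, "dy": 0.0, "dz": 0.002, "rx": 0.0, "ry": 0.0, "rz": 0.0, "grip": 0.0}, {"dx": 0.0, "dy": 0.0, "dz": 0.0025, "rx": 0.0, "ry": 0.0, "rz": 0.0, "grip": 0.0}])

```text
time_s: 3.87
position: [526.9, -52.9, 193.6]
tool_rot: [[0.975, 0.224, 0.0], [0.224, -0.975, -0.0], [0.0, 0.0, -1.0]]
force: [-1.3, -0.2, 2.6]
opening: 0.5
grip_force: 1.1
```

Contact at z≈194. I'll keep pressing.

>>> arm_command(plan=[{"dx": 0.0, "dy": 0.0, "dz": 0.001, "rx": 0.0, "ry": 0.0, "rz": 0.0, "grip": 0.0}, {"dx": 0.0, "dy": 0.0, "dz": 0.0015, "rx": 0.0, "ry": 0.0, "rz": 0.0, "grip": 0.0}])

```text
time_s: 4.03
position: [526.9, -52.7, 191.9]
tool_rot: [[0.975, 0.224, 0.0], [0.224, -0.975, -0.0], [0.0, 0.0, -1.0]]
force: [-0.6, -0.4, 1.1]
opening: 0.7
grip_force: 0.5
```

>>> arm_command(plan=[{"dx": 0.0, "dy": 0.0, "dz": 0.001, "rx": 0.0, "ry": 0.0, "rz": 0.0, "grip": 0.0}, {"dx": 0.0, "dy": 0.0, "dz": 0.0015, "rx": 0.0, "ry": 0.0, "rz": 0.0, "grip": 0.0}])

```text
time_s: 4.2
position: [527.1, -52.6, 190.1]
tool_rot: [[0.975, 0.224, 0.0], [0.224, -0.975, -0.0], [0.0, 0.0, -1.0]]
force: [-0.6, 0.9, 0.3]
opening: 0.3
grip_force: 0.0
```

>>> arm_command(plan=[{"dx": 0.0, "dy": 0.0, "dz": 0.0005, "rx": 0.0, "ry": 0.0, "rz": 0.0, "grip": 0.0}, {"dx": 0.0, "dy": 0.0, "dz": 0.001, "rx": 0.0, "ry": 0.0, "rz": 0.0, "grip": 0.0}])

```text
time_s: 4.37
position: [527.1, -52.6, 189.9]
tool_rot: [[0.975, 0.224, 0.001], [0.224, -0.975, -0.0], [0.001, 0.0, -1.0]]
force: [-1.6, 0.2, 7.1]
opening: 0.3
grip_force: 3.4
```

It is touching flush at z≈190, with 7 N. Next is corner a.

>>> arm_command(plan=[{"dx": 0.0, "dy": 0.0, "dz": -0.02, "rx": 0.0, "ry": 0.0, "rz": 0.0, "grip": 0.0}, {"dx": 0.0, "dy": 0.0, "dz": -0.02, "rx": 0.0, "ry": 0.0, "rz": 0.0, "grip": 0.0}, {"dx": 0.035, "dy": 0.0, "dz": -0.02, "rx": 0.0, "ry": 0.0, "rz": 0.0, "grip": 0.0}, {"dx": 0.07, "dy": 0.0, "dz": -0.02, "rx": 0.0, "ry": 0.0, "rz": 0.0, "grip": 0.0}, {"dx": 0.092, "dy": 0.0, "dz": -0.02, "rx": 0.0, "ry": 0.0, "rz": 0.0, "grip": 0.0}, {"dx": 0.092, "dy": 0.0, "dz": -0.02, "rx": 0.0, "ry": 0.0, "rz": 0.0, "grip": 0.0}, {"dx": 0.092, "dy": 0.0, "dz": -0.014, "rx": 0.0, "ry": 0.0, "rz": 0.0, "grip": 0.0}, {"dx": 0.092, "dy": 0.0, "dz": -0.01, "rx": 0.0, "ry": 0.0, "rz": 0.0, "grip": 0.0}, {"dx": 0.092, "dy": 0.0, "dz": -0.008, "rx": 0.0, "ry": 0.0, "rz": 0.0, "grip": 0.0}, {"dx": 0.092, "dy": 0.0, "dz": -0.0065, "rx": 0.0, "ry": 0.0, "rz": 0.0, "grip": 0.0}, {"dx": 0.092, "dy": 0.0, "dz": -0.0055, "rx": 0.0, "ry": 0.0, "rz": 0.0, "grip": 0.0}])

```text
time_s: 5.28
position: [615.7, -32.2, 195.1]
tool_rot: [[0.975, 0.224, -0.0], [0.224, -0.975, 0.0], [-0.0, -0.0, -1.0]]
force: [-1.1, 0.7, 1.9]
opening: 0.5
grip_force: 0.8
```

>>> arm_command(plan=[{"dx": 0.0, "dy": 0.0, "dz": 0.001, "rx": 0.0, "ry": 0.0, "rz": 0.0, "grip": 0.0}, {"dx": 0.0, "dy": 0.0, "dz": 0.002, "rx": 0.0, "ry": 0.0, "rz": 0.0, "grip": 0.0}])

```text
time_s: 5.45
position: [616.3, -32.1, 193.6]
tool_rot: [[0.975, 0.224, 0.001], [0.224, -0.975, 0.0], [0.001, 0.0, -1.0]]
force: [-1.4, 0.3, 2.9]
opening: 0.5
grip_force: 1.1
```

>>> arm_command(plan=[{"dx": 0.0, "dy": 0.0, "dz": 0.001, "rx": 0.0, "ry": 0.0, "rz": 0.0, "grip": 0.0}, {"dx": 0.0, "dy": 0.0, "dz": 0.002, "rx": 0.0, "ry": 0.0, "rz": 0.0, "grip": 0.0}])

```text
time_s: 5.62
position: [616.7, -32.2, 191.0]
tool_rot: [[0.975, 0.224, 0.001], [0.224, -0.975, -0.0], [0.001, 0.001, -1.0]]
force: [-0.2, 0.4, 1.0]
opening: 0.4
grip_force: 0.0
```

>>> arm_command(plan=[{"dx": 0.0, "dy": 0.0, "dz": 0.0008, "rx": 0.0, "ry": 0.0, "rz": 0.0, "grip": 0.0}, {"dx": 0.0, "dy": 0.0, "dz": 0.0015, "rx": 0.0, "ry": 0.0, "rz": 0.0, "grip": 0.0}])

```text
time_s: 5.78
position: [616.7, -32.2, 189.9]
tool_rot: [[0.975, 0.224, 0.001], [0.224, -0.975, -0.0], [0.0, 0.0, -1.0]]
force: [-1.8, 0.5, 7.0]
opening: 0.3
grip_force: 3.6
```

Same pattern at a. Next is d.

>>> arm_command(plan=[{"dx": 0.0, "dy": 0.0, "dz": -0.02, "rx": 0.0, "ry": 0.0, "rz": 0.0, "grip": 0.0}, {"dx": 0.0, "dy": 0.0, "dz": -0.02, "rx": 0.0, "ry": 0.0, "rz": 0.0, "grip": 0.0}, {"dx": 0.0, "dy": 0.035, "dz": -0.02, "rx": 0.0, "ry": 0.0, "rz": 0.0, "grip": 0.0}, {"dx": 0.0, "dy": 0.058, "dz": -0.02, "rx": 0.0, "ry": 0.0, "rz": 0.0, "grip": 0.0}, {"dx": 0.0, "dy": 0.058, "dz": -0.02, "rx": 0.0, "ry": 0.0, "rz": 0.0, "grip": 0.0}, {"dx": 0.0, "dy": 0.058, "dz": -0.014, "rx": 0.0, "ry": 0.0, "rz": 0.0, "grip": 0.0}, {"dx": 0.0, "dy": 0.058, "dz": -0.01, "rx": 0.0, "ry": 0.0, "rz": 0.0, "grip": 0.0}, {"dx": 0.0, "dy": 0.058, "dz": -0.008, "rx": 0.0, "ry": 0.0, "rz": 0.0, "grip": 0.0}, {"dx": 0.0, "dy": 0.058, "dz": -0.0065, "rx": 0.0, "ry": 0.0, "rz": 0.0, "grip": 0.0}, {"dx": 0.0, "dy": 0.058, "dz": -0.0055, "rx": 0.0, "ry": 0.0, "rz": 0.0, "grip": 0.0}])

```text
time_s: 6.62
position: [629.3, -88.0, 194.9]
tool_rot: [[0.974, 0.225, -0.0], [0.225, -0.974, -0.0], [-0.0, 0.0, -1.0]]
force: [-0.9, -0.4, 3.2]
opening: 0.7
grip_force: 1.2
```

>>> arm_command(plan=[{"dx": 0.0, "dy": 0.0, "dz": 0.001, "rx": 0.0, "ry": 0.0, "rz": 0.0, "grip": 0.0}, {"dx": 0.0, "dy": 0.0, "dz": 0.002, "rx": 0.0, "ry": 0.0, "rz": 0.0, "grip": 0.0}])

```text
time_s: 6.78
position: [629.6, -88.3, 193.3]
tool_rot: [[0.974, 0.224, 0.001], [0.224, -0.974, -0.0], [0.001, 0.001, -1.0]]
force: [-1.0, -0.7, 1.2]
opening: 0.5
grip_force: 0.5
```

>>> arm_command(plan=[{"dx": 0.0, "dy": 0.0, "dz": 0.001, "rx": 0.0, "ry": 0.0, "rz": 0.0, "grip": 0.0}, {"dx": 0.0, "dy": 0.0, "dz": 0.002, "rx": 0.0, "ry": 0.0, "rz": 0.0, "grip": 0.0}])

```text
time_s: 6.95
position: [629.7, -88.3, 190.8]
tool_rot: [[0.975, 0.224, 0.0], [0.224, -0.975, 0.0], [0.0, -0.0, -1.0]]
force: [0.2, 0.7, 0.5]
opening: 0.3
grip_force: 0.0
```

>>> arm_command(plan=[{"dx": 0.0, "dy": 0.0, "dz": 0.0008, "rx": 0.0, "ry": 0.0, "rz": 0.0, "grip": 0.0}, {"dx": 0.0, "dy": 0.0, "dz": 0.0015, "rx": 0.0, "ry": 0.0, "rz": 0.0, "grip": 0.0}])

```text
time_s: 7.12
position: [629.6, -88.3, 190.0]
tool_rot: [[0.975, 0.224, 0.0], [0.224, -0.975, 0.0], [0.0, -0.0, -1.0]]
force: [-0.8, 0.5, 6.7]
opening: 0.7
grip_force: 3.4
```

Lift clear, retreat, and check.

>>> arm_command(plan=[{"dx": 0.0, "dy": 0.0, "dz": -0.04, "rx": 0.0, "ry": 0.0, "rz": 0.0, "grip": 0.0}, {"dx": 0.0, "dy": 0.0, "dz": -0.08, "rx": 0.0, "ry": 0.0, "rz": 0.0, "grip": 0.0}, {"dx": -0.04, "dy": 0.0, "dz": -0.1, "rx": 0.0, "ry": 0.0, "rz": 0.0, "grip": 0.0}, {"dx": -0.3, "dy": 0.0, "dz": -0.1, "rx": 0.0, "ry": 0.0, "rz": 0.0, "grip": 0.0}, {"dx": -0.3, "dy": 0.0, "dz": -0.1, "rx": 0.0, "ry": 0.0, "rz": 0.0, "grip": 0.0}, {"dx": -0.3, "dy": 0.0, "dz": -0.1, "rx": 0.0, "ry": 0.0, "rz": 0.0, "grip": 0.0}, {"dx": -0.3, "dy": 0.0, "dz": -0.1, "rx": 0.0, "ry": 0.0, "rz": 0.0, "grip": 0.0}, {"dx": -0.3, "dy": 0.0, "dz": -0.1, "rx": 0.0, "ry": 0.0, "rz": 0.0, "grip": 0.0}, {"dx": -0.3, "dy": 0.0, "dz": -0.1, "rx": 0.0, "ry": 0.0, "rz": 0.0, "grip": 0.0}, {"dx": -0.3, "dy": 0.0, "dz": -0.1, "rx": 0.0, "ry": 0.0, "rz": 0.0, "grip": 0.0}, {"dx": -0.3, "dy": 0.0, "dz": -0.1, "rx": 0.0, "ry": 0.0, "rz": 0.0, "grip": 0.0}])

```text
time_s: 8.03
position: [334.5, -155.9, 289.8]
tool_rot: [[0.975, 0.221, 0.001], [0.221, -0.975, -0.001], [0.0, 0.001, -1.0]]
force: [0.2, 0.1, 0.6]
opening: 0.1
grip_force: 0.0
```

```bash
python3 - <<'E'
from rig import cams
from h import *
t=cams.snapshot('top');s=cams.snapshot('side')
o=np.load('top0.npz')
for n,q in zip('abcd',[(620.5,-27.6),(521.7,-50.4),(535.4,-114.2),(634.8,-91.5)]):
    p=np.linalg.inv(t['pose'])@[*q,190,1];k=t['mtx']@(p[:3]*[1,-1,-1]);u,v=(k[:2]/k[2]).round().astype(int)
    print(n,(u,v),'before',dep(o,u,v)[2].round(1),'now',dep(t,u,v)[2].round(1))
f=lambda a:cv2.resize(a,(400,400),interpolation=2)
cv2.imwrite('pics/end.png',np.hstack([f(t['color'][177:267,267:357]),f(s['color'][150:250,250:350])]))
E
```

```text
a (np.int64(288), np.int64(201)) before 195.9 now 190.0
b (np.int64(298), np.int64(248)) before 195.5 now 189.8
c (np.int64(329), np.int64(242)) before 193.7 now 190.3
d (np.int64(318), np.int64(195)) before 196.4 now 190.2
```

View pics/end.png

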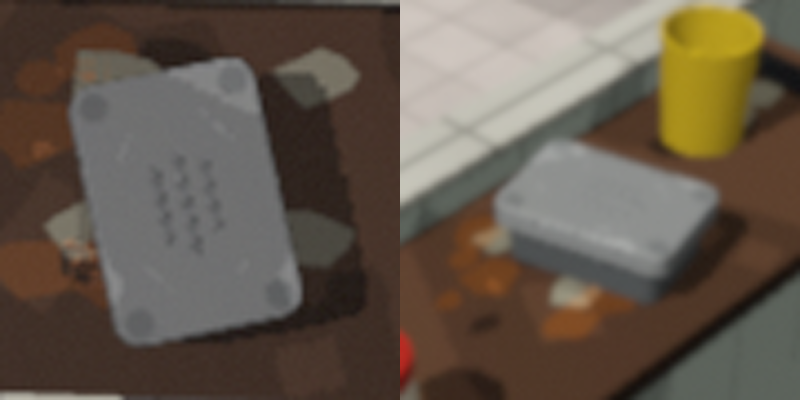

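The lid is flat, with all four marks at z≈190 (46 mm above the shelf), and the box has not moved.

```bash
python3 -c "
from rig import job
print(job.close_job())"
```

```text
the job is handed in; nothing more can be done
None
```

I pressed all four lid corners shut and handed the job in; before that, the top camera showed every mark flush at 46 mm above the shelf, with the box still in its place and the arm clear (no verdict was returned).

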